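Isolate the bench supply behind the push-to-open door

TASK

Switch the bench supply off. With the fingertips press the handle-less door of the grey switch box near its free right edge until its push catch lets go and the spring throws it ajar, swing the door wide open, square to the box or a little further, where it stays, and then press in the upper half of the right-hand rocker switch inside until it has tipped fully over. Only press and push, gently: pinch and pick up nothing, leave the left-hand switch on and the loose things round the box where they stand.

Things in the scene. Friction and masses are not known exactly. Their poses are not given: they have to be found in the camera images.
- switch_box: grey sheet-steel switch box screwed to the bench, 84 mm deep (x), 182 mm wide (y), 140 mm high. Origin: centre of its underside; x points out of its back, away from the robot, y to the left seen from the front, z up. Front plane at x = -42 mm. Roof and right side wall stop 40 mm behind it (the side wall goes on 38 mm high), so behind the ajar door the box is open from above and from the right.
- box_door (a joint): angle of the box's door (rad): about 0 = shut, flush with the box's front, held by a push-to-open catch; grows as the free edge swings out towards the robot; stop at 1.85. Thrown ajar by the catch's damped spring pusher it comes out within a second to about 0.43 (free edge 70 mm out) and stays. Beyond that it turns against slight friction (0.07 N m) and stays where it is left.
- press_mark (a point): small round mark on the outer face of the door, 23 mm from its free edge, 106 mm above the bench; moves with the door. Here about 5 N press the door 8 mm in to a stop (-0.054 rad). Once it has been 7 mm in and is let go, the catch is off and the door springs ajar; pressed home to the stop again and let go, it latches shut.
- free_edge (a point): upper end of the door's free edge, at mid-thickness, 140 mm above the bench, 170 mm from the hinge axis; moves with the door. The door is a plain grey panel without a handle, 170 mm wide, 134 mm high, 12 mm thick; thin flanges along its upper and free edges reach 37 mm inwards from mid-thickness and meet roof and side wall when shut.
- door_hinge (a point): upper end of the door's hinge axis, 140 mm above the bench; it lies 6 mm behind the box's front plane and 84 mm left of its middle
- switch_right_rocker0 (a joint): right-hand rocker switch in the box (rad): 0.122 = on (lower half in, upper half standing out, about 3 mm at its top edge), 0 = off (upper half fully in). Friction only, about 1 N at the upper half; it stays where it is left. The rocker is 52 mm square and turns about a level axis 82 mm above the bench; its upper edge is 109 mm above the bench.
- right_upper (a point): middle of the right-hand rocker's upper half, 100 mm above the bench, 30 mm behind the box's front plane, 41 mm right of the box's middle: the point where its face lies when off; when on, the face stands about 2 mm in front of it. Fixed to the box.
- switch_left_rocker0 (a joint): left-hand rocker switch, same make, 82 mm left of the other one; 0.122 = on. It stays on.
- jar: bystander, loose: white paste jar with a blue lid, 56 mm across, 70 mm tall, to the right of the box. Origin: centre of its underside.
- roller: bystander, loose: bright steel roller, 33 mm across, 38 mm tall, to the right of the jar. Origin: centre of its underside.
- little_box: bystander, loose: small brown card box, 54 x 67 x 38 mm, to the left of the switch box. Origin: centre of its underside.
- bush: bystander, loose: flanged brass bush, 41 mm across, 35 mm tall, to the left of the box. Origin: centre of its underside.
- nut: bystander, loose: M20 hex nut, 34 mm across, 16 mm tall, to the left of the box's front. Origin: centre of its underside.
- oiler: bystander, loose: green oil bottle with a spout, 45 mm across, 150 mm tall, behind the vice. Origin: centre of its underside.

How it is judged (in metres and radians):
On the way, in this order (a step that is already met when the one before it is completed fails the run):
1. the catch has been pressed off and the door stands ajar (value of joint box_door above 0.25 rad), for 0.1 s.
2. the door has been swung wide open (1.35 rad or more) (value of joint box_door above 1.35 rad), for 0.2 s.
3. the right-hand rocker has been tipped to off (value of joint switch_right_rocker0 below 0.025 rad), for 0.2 s.
At the end, for the whole second after the job is handed in: the door stands still and wide open, at 1.30 rad (75 degrees) or more; the right-hand rocker is off (0.025 rad or less, upper half in), the left-hand one still on (over 0.10 rad); every loose bystander is within 20 mm of where it stood (value of joint box_door above 1.3 rad and value of joint switch_right_rocker0 below 0.025 rad and value of joint switch_left_rocker0 above 0.1 rad and velocity of joint box_door between -0.05 and 0.05 rad/s and distance of each of jar, roller, little_box, bush, nut, oiler from where it was at the start of the episode below 0.02 m); the robot touches nothing.
It fails at once if the left-hand switch is pressed (value of joint switch_left_rocker0 below 0.08 rad).
It fails at once if the door is pinched, or pressed harder than 30 N (contact force between the fingers and box_door above 30 N).
It fails at once if the switch is pressed harder than 30 N (contact force between the fingers and switch_right_rocker0_c0 above 30 N).
It fails at once if a loose bystander is lifted, knocked over or shoved more than 20 mm (distance of any of jar, roller, little_box, bush, nut, oiler from where it was at the start of the episode above 0.02 m).
It also fails if it takes over 58 s, if anything falls off the work surface, if the arm or the gripper's body presses on something with over 40 N, if the wrist force passes 120 N, or if a joint passes its speed limit or range.

ROBOT

A 6-joint arm with a two-finger parallel gripper is mounted at the origin on a cart in front of the work surface, level with it; the furniture and walls round the work are solid. World frame = base frame: x ahead of the robot, y to its left, z up, the work surface at z = 0. Lengths are in mm, angles in rad, forces in N, time in s.
With the tool pointing down it reaches from about 350 to 875 mm from the base axis. Payload 4.2 kg.
Tool frame: the origin (TCP) lies midway between the tips of the shut fingers; the grasp point (between the pads) lies 19 mm behind it (arm.grip_depth is the distance from the TCP to the grasp point, in mm); z points along the fingers, x is the direction in which the jaws open and shut, and the axes are right-handed (so a half turn about z gives the same grasp; the last joint's range is limited). The gripper opens to 85 mm and grips with 20 to 120 N. Pads are 22 mm wide; open, the fingers measure 114 mm over their backs; the gripper's body (76 mm by 85 mm) begins 54 mm behind the grasp point. The pads swing forward as they close: fully open they stand 13 mm farther back than shut.
Start: joints at [-0.859, 0.385, 0.008, 0, -1.194, -0.259], TCP at [273.44, -561.987, 231.312] pointing down, gripper open.
Joint ranges: [-3.14, 3.14], [-1.21, 2.06], [-1.07, 1.41], [-3.16, 2.05], [-2.99, -0.16], [-3.1, 3.1]. Speed limits (rad/s): [2.79, 2.79, 3.14, 3.14, 3.14, 3.14].

INTERFACE

Orientations are given as a unit quaternion [x, y, z, w].
In Python, from bench import arm, eyes, find_in, silhouettes gives the robot as it stands. The module is installed in compiled form; this text tells all that it offers.
- The arm moves only by the tool play_rows, never from a script. Its arguments are lists of equal length, an entry for each row: "offset": the shift along the world's x, y, z in mm, a list of three; "turn": the turn about the world's z in rad. In form: {"offset": [[x, y, z], ...], "turn": [turn, ...]}. A call has 1 to 12 rows; each row shifts and turns the pose as measured when the row begins; what a row does not reach is not made up. A row lasts 1/10 s, in which the tool goes at most 50 mm and 8.59 degrees, less where a joint would pass 70% of its speed; a pose out of reach is approached as far as the arm can. A call is refused whole if a number of a shift passes 50 or a number of a turn 0.15, either way. A call with a gripper value outside its range is refused whole. "grip" is the gripper's target within -1 to 1 (fully open at 1, half-way at 0, shut at -1), set as the call begins (left out, the last holds). The fingers move at their own pace and stop on an object; the grip force is fixed at half the most. Time passes only in rows, so rows that do not move let the fingers close. It gives the time, the measured TCP pose, the force and the opening at its end, in the units of the state.
- arm.read_state(): the state, without advancing time (a new reading comes with each control period).
- eyes.get_image(name): name is "side" or "top" or "wrist"; returns (picture, depth): 480x640x3 uint8, red, green, blue; 480x640 float32, mm along the optical axis (not along the pixel's ray), 0 where there is no reading.
- eyes.camera_params(name): a dict with "camera_matrix" (3x3 intrinsics, pixels), "dist" ([k1, k2, p1, p2, k3] as OpenCV has them; the pictures are not rectified), "camera_from_world" (4x4, takes a point from world to camera coordinates). Camera axes: x right, y down, z forward; pixel columns grow to the right and rows downward; lengths in mm; the calibration is good to about 2 mm. A picture is of the moment at which its call begins: read the wrist's pose just before it. camera_params takes no time and is no camera call; for the wrist camera it gives the pose at the moment of the call.
- arm.job_done(): hands the job in, once; it reports no verdict.
Trained networks look in the newest picture that a camera, given by its name, has taken for a name from the list of things; names that differ only in an ending like _2 or _b are one class to them, and where a whole thing is asked for, a point or a joint stands for the part that bears it (a point fixed in the world has none). Each returns a list of dicts, best first, with "score" (0 to 1); they miss things now and then, are a little off and sometimes report something else, mostly with a low value. They report only what shows in the picture. A call takes as long as a camera call.
- find_in(camera, query): "bbox" ([centre column, centre row, width, height] in pixels, round what is visible of it).
- silhouettes(camera, query): "mask" (480x640 bool, what is visible of it) and "bbox" ([centre column, centre row, width, height] in pixels, round what is visible of it).
The state is a dict: "clock": time; "joints": joint angles; "joint_vel": joint speeds; "joint_efforts": joint torques, N m; "position": TCP position; "ee_rot": TCP orientation; "contact_force": force on the tool from outside, world axes, zero at the start; "wrist_torque": the same for the moment, N m; "gripper_width": finger opening in mm.
Only numpy, scipy, OpenCV 4.12 (cv2) and the standard library are available. Lean on these libraries where they do the work, as an engineer would, in place of code of your own. Each camera call takes 0.05 s, during which the arm holds its last target. There are 200 camera calls.

## Working session

There is one attempt and no reset: what is moved stays moved. The work goes in short steps, Python scripts to look and compute and a tool call to move; the robot and the scene stay as the last step left them, time stands still between calls to the robot, and variables do not carry over. Pictures are saved under pics/ and viewed, on a budget of 10 in all, crops included, one or two more only if the job needs it, and the job is handed in when it is done.

Besides the shell and the picture viewer there is one more tool, called after "Request:" as name([rows], argument=value, ...), one row to a line, values as JSON. play_rows: Moves the arm, as the interface text tells. Its arguments: {"type":"object","properties":{"offset":{"type":"array","items":{"type":"array","items":{"type":"number"}}},"turn":{"type":"array","items":{"type":"number"}},"grip":{"type":"number"}},"required":["offset","turn"]}

```bash
mkdir -p pics; cat > h.py <<'E'
import numpy as np, cv2
from bench import arm, eyes, find_in, silhouettes
def px2w(cam, uv, depth=None, z=None, P=None):
    P=P or eyes.camera_params(cam); K=np.array(P["camera_matrix"],float); d=np.array(P["dist"],float); T=np.array(P["camera_from_world"],float)
    n=cv2.undistortPoints(np.array(uv,float).reshape(-1,1,2),K,d).reshape(-1,2)
    r=np.c_[n,np.ones(len(n))]; R=T[:3,:3]; t=T[:3,3]
    o=-R.T@t; w=r@R
    if z is not None: s=(z-o[2])/w[:,2]
    else: s=np.asarray(depth,float).reshape(-1)
    return o+w*s[:,None]
def w2px(cam,X,P=None):
    P=P or eyes.camera_params(cam); T=np.array(P["camera_from_world"],float)
    rv,_=cv2.Rodrigues(T[:3,:3]); return cv2.projectPoints(np.array(X,float).reshape(-1,1,3),rv,T[:3,3],np.array(P["camera_matrix"],float),np.array(P["dist"],float))[0].reshape(-1,2)
def save(n,rgb): cv2.imwrite(n,rgb[...,::-1])
E
python3 - <<'E'
from h import *
s=arm.read_state(); print(s)
ims=[]
for c in ["side","top"]:
    rgb,d=eyes.get_image(c); save(f"pics/{c}0.png",rgb); np.savez(f"{c}0.npz",rgb=rgb,d=d)
    P=eyes.camera_params(c);T=np.array(P["camera_from_world"]); print(c,-T[:3,:3].T@T[:3,3],T[2,:3])
    for q in ["switch_box","press_mark","free_edge","door_hinge","jar"]:
        for r in find_in(c,q)[:2]: print(c,q,np.round(r["score"],2),np.round(r["bbox"],1))
E
```

```text
{'clock': 0.0, 'joints': array([-8.59435128e-01,  3.85550824e-01,  6.61246846e-03, -4.89780010e-04,
       -1.19399178e+00, -2.58643313e-01]), 'joint_vel': array([ 0.00069271, -0.00028854,  0.00010837,  0.00100038, -0.00037821,
        0.00130987]), 'joint_efforts': array([ 5.94071371e-04, -3.92287660e+01,  1.88398075e+01,  4.18611109e+00,
       -4.68170678e-03,  1.42005865e-05]), 'position': array([ 273.16332123, -561.49163524,  230.22118191]), 'ee_rot': array([ 5.30448205e-01,  8.47716646e-01,  5.33116508e-04, -9.51778432e-04]), 'contact_force': array([ 0.86711819, -0.25923369, -0.43180332]), 'wrist_torque': array([-0.01785378, -0.01145024, -0.00015731]), 'gripper_width': 85.19513282553822}
side [ 396.96186354 1296.03332418  503.44410009] [ 0.1085325  -0.92660525 -0.36003252]
side switch_box 0.58 [327.8 244.8  74.  111.6]
side press_mark 0.63 [334.5 205.2  50.8  31.5]
side press_mark 0.43 [278.4 230.2  27.9  39.1]
side free_edge 0.58 [336.6 204.8  56.8  29.2]
side door_hinge 0.8 [326.1 247.5  71.6 108.8]
side jar 0.81 [279.  231.5  26.4  41.4]
side jar 0.62 [263.1 232.2   2.3  12.7]
top [ 486.42324699  225.22684589 1140.67477873] [ 0.06302451  0.01139526 -0.99794692]
top switch_box 0.88 [336.8 268.2 109.4  82.2]
top press_mark 0.77 [348.6 278.1  86.3  63.7]
top free_edge 0.88 [351.4 280.5  90.   58.4]
top door_hinge 0.59 [336.9 268.1 112.7  80.3]
top jar 0.65 [390.9 214.9  30.5  32.1]
top jar 0.55 [279.6 325.   13.5  14.8]
```

View pics/side0.png

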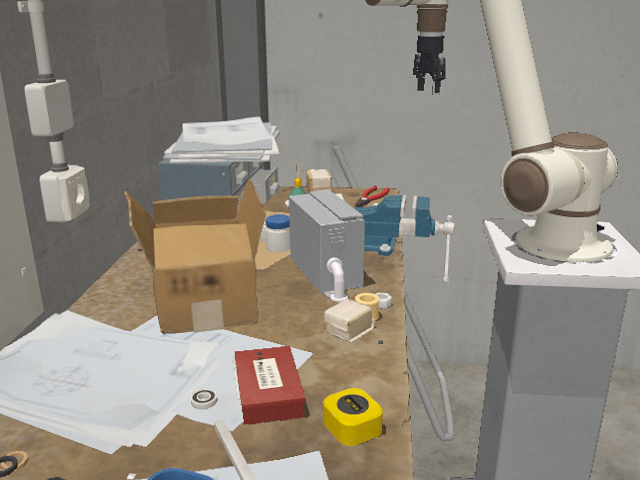

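View pics/top0.png

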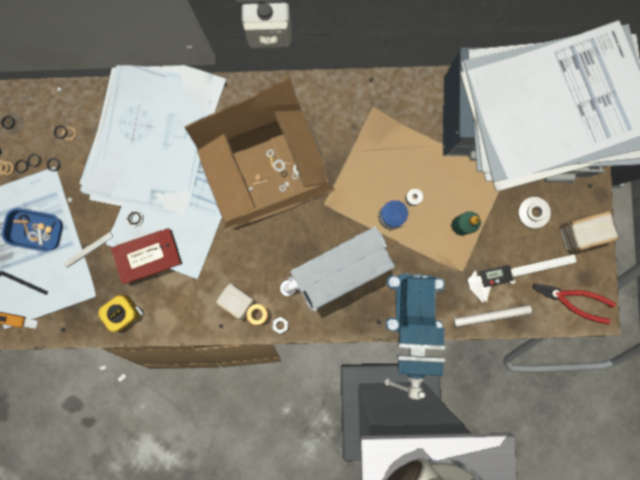

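```bash
python3 - <<'E'
from h import *
D=np.load("top0.npz"); d=D["d"]; v,u=np.mgrid[0:480,0:640]
W=px2w("top",np.c_[u.ravel(),v.ravel()],d.ravel()).reshape(480,640,3); np.save("W0.npy",W)
ms=silhouettes("top","switch_box"); 
m=ms[0]["mask"]; print(len(ms),m.sum(), ms[0]["score"])
z=W[...,2]
m2=cv2.dilate(m.astype(np.uint8),np.ones((7,7)))>0
sel=m2&(z>130)&(z<150); print(sel.sum(), np.median(z[sel]))
X=W[sel][:,:2].astype(np.float32); r=cv2.minAreaRect(X); print("rect",r, cv2.boxPoints(r))
reg=(u>380)&(u<460)&(v>265)&(v<385)&(d>0)
# height map printed coarse
print("cols",list(range(376,456,8)))
for vv in range(250,400,8): print(vv,np.round(z[vv,376:456:8]).astype(int), W[vv,400,:2].round(), W[vv,440,:2].round())
for q in ["jar","roller","little_box","bush","nut","oiler"]:
    r=find_in("top",q)
    for k in r[:2]:
        c=k["bbox"][:2]; print(q,round(k["score"],2),np.round(c), W[int(c[1]),int(c[0])].round())
rgb=cv2.resize(D["rgb"][190:400,240:480],None,fx=3,fy=3,interpolation=cv2.INTER_CUBIC)[:600]; save("pics/crop.png",rgb)
E
```

```text
2 4511 0.75
4255 137.23782591401152
rect ((505.41064453125, 188.5061798095703), (84.87176513671875, 182.1829376220703), 26.303829193115234) [[427.00323  251.36108 ]
 [507.7342    88.041954]
 [583.81805  125.651276]
 [503.0871   288.9704  ]]
cols [376, 384, 392, 400, 408, 416, 424, 432, 440, 448]
250 [ 133  141 1141    1   -1    5   14   18   18   25] [543.  63.] [540. -18.]
258 [141 141   3  -2   1   1  -3   8  14  21] [526.  63.] [523. -18.]
266 [139 140 140   1  -1   1   1   0  -1   2] [509.  64.] [507. -21.]
274 [142   2   0  12  12   8  -2   2  -2   2] [492.  66.] [490. -21.]
282 [-1  1 20 11 72 75 73 78 16 -1] [475.  66.] [473. -16.]
290 [ 2 -2  0 14 74 74 78 77 15  0] [459.  67.] [456. -16.]
298 [ 0 -2 -4 11 75 73 79 79  3 -5] [442.  68.] [439. -18.]
306 [ 2 -2  2 12 81 79 80 79  5 -1] [425.  68.] [423. -17.]
314 [-1  1 -2 11 79 84 79 81  2 -3] [408.  69.] [406. -17.]
322 [ 1 -1 17 17 95 99 95 93 17  0] [392.  70.] [390. -13.]
330 [  0   1  13  99 104 105 103 102 100   1] [384.  82.] [382.   5.]
338 [ -1   0  -1 103 104 100 104 102 102   3] [369.  83.] [367.   6.]
346 [-922 -91
[... 172 characters left out ...]
6  100  102  105  101  100 -913] [324.  85.] [321.   8.]
370 [-825 -815 -823  100  100  102  105  106  100 -914] [308.  85.] [306.   8.]
378 [-817 -821 -814 -830 -814   65 -822 -819 -823 -914] [120. -40.] [ 118. -183.]
386 [-739 -738 -731   -1 -732   57 -723 -816 -919 -918] [258.  72.] [  70. -202.]
394 [-617 -620 -604 -619 -609   62   70 -596 -824 -914] [108. -10.] [  61. -181.]
jar 0.65 [391. 215.] [612.  90.  69.]
jar 0.55 [280. 325.] [391. 323.   1.]
roller 0.65 [414. 198.] [652.  30.   6.]
roller 0.59 [236. 303.] [443. 409.  39.]
little_box 0.73 [238. 300.] [447. 406.  34.]
bush 0.6 [257. 314.] [417. 372.  -2.]
nut 0.59 [278. 325.] [391. 325.   2.]
oiler 0.9 [465. 223.] [591. -53.  85.]
```

View pics/crop.png

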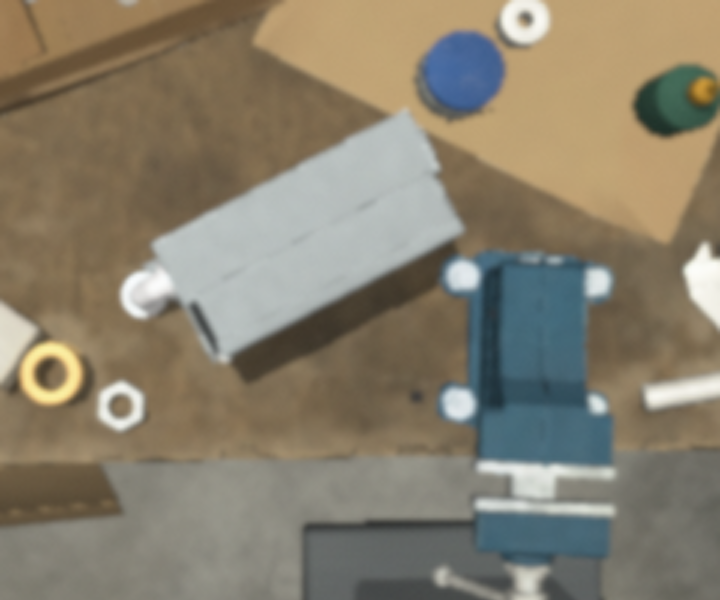

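The box's front faces down-right in the crop, with the front-right corner at (462,232) and the front-left (hinge) corner at (222,360). The fitted centre is about (505,188), yaw 0.459. The vice is right of the door's swing, under z 105. The tool yaw is already aligned with the box.

Request:
play_rows([
  [12, 45, 0],
  [12, 45, 0],
  [12, 45, 0],
  [12, 45, 0],
  [12, 45, 0],
  [12, 45, 0],
  [12, 45, 0],
  [12, 45, 0],
  [12, 45, 0],
  [12, 45, 0],
  [12, 45, 0],
  [12, 45, 0],
], turn=[0, 0, 0, 0, 0, 0, 0, 0, 0, 0, 0, 0], grip=-1)

```text
clock: 2.15
position: [418.1, -7.1, 232.3]
ee_rot: [0.535, 0.845, 0.002, 0.004]
contact_force: [1.1, -0.6, 0.1]
gripper_width: -0.2
```

Request:
play_rows([
  [9, 32, 0],
  [9, 32, 0],
  [9, 31, 0],
  [0, 0, -40],
  [0, 0, -40],
  [0, 0, -40],
  [0, 0, -12],
  [0, 0, 0],
], turn=[0, 0, 0, 0, 0, 0, 0, 0])

```text
clock: 2.95
position: [448.9, 100.3, 100.3]
ee_rot: [0.529, 0.849, 0.008, 0.008]
contact_force: [0.3, -0.5, 0.1]
gripper_width: -0.0
```

```bash
python3 - <<'E'
from h import *
print(arm.read_state()["position"])
rgb,d=eyes.get_image("wrist"); P=eyes.camera_params("wrist"); np.savez("w1.npz",rgb=rgb,d=d)
T=np.array(P["camera_from_world"]); print(-T[:3,:3].T@T[:3,3],T[2,:3])
for q in ["press_mark","free_edge"]:
    for k in find_in("wrist",q)[:2]: print(q,k)
C=np.array([505.4,188.5]);a=0.459;bx=np.array([np.cos(a),np.sin(a)]);by=np.array([-bx[1],bx[0]])
B=lambda x,y,z:np.r_[C+x*bx+y*by,z]
pts=[B(-42,-63,106),B(-42,-86,140),B(-42,84,140),B(-42,-86,6)]
print(w2px("wrist",pts,P)); 
for p in w2px("wrist",pts,P): cv2.circle(rgb,tuple(int(x) for x in p),5,(255,0,0),1)
save("pics/w1.png",rgb)
s,_=eyes.get_image("side"); save("pics/s1.png",cv2.resize(s[140:340,220:500],None,fx=2.5,fy=2.5))
E
```

```text
[448.8730271  100.31213372 100.32473953]
[373.3392989   62.71236646 241.12490388] [ 0.30443974  0.14460412 -0.94149142]
press_mark {'bbox': [450.9, 395.9, 378.3, 168.1], 'score': 0.94}
free_edge {'bbox': [448.0, 392.2, 381.3, 167.8], 'score': 0.7}
free_edge {'bbox': [438.9, 391.7, 398.7, 170.0], 'score': 0.5}
[[296.86661607 429.01563508]
 [224.89210285 502.97873872]
 [703.63556323 488.60034429]
 [267.62958831 309.0018767 ]]
```

View pics/w1.png

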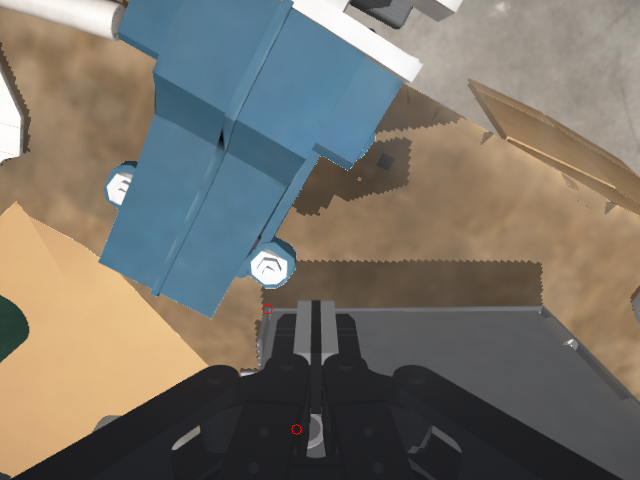

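The door sits where predicted: its bottom free corner is at (267,312) against (267,309) computed. The press mark shows between the fingers near (316,430).

Request:
play_rows([
  [9, 2, 0],
  [9, 2, 0],
  [9, 3, 0],
  [1.8, 0.9, 0],
  [1.8, 0.9, 0],
  [1.8, 0.9, 0],
  [1.8, 0.9, 0],
], turn=[0, 0, 0, 0, 0, 0, 0])

```text
clock: 3.85
position: [486.5, 111.5, 106.0]
ee_rot: [0.53, 0.848, 0.01, 0.009]
contact_force: [-4.7, -1.4, 2.7]
gripper_width: 0.1
```

Request:
play_rows([
  [2, 1, -1],
  [2, 1, -1],
  [2, 1, -1],
], turn=[0, 0, 0])

```text
clock: 4.15
position: [489.5, 112.7, 102.1]
ee_rot: [0.53, 0.848, 0.007, 0.007]
contact_force: [-5.4, -2.0, 4.8]
gripper_width: 0.1
```

Request:
play_rows([
  [2, 1, 0],
  [2, 1, 0],
  [2, 1, 0],
], turn=[0, 0, 0])

```text
clock: 4.45
position: [492.0, 113.8, 101.0]
ee_rot: [0.53, 0.848, 0.003, 0.004]
contact_force: [-6.2, -1.5, 6.6]
gripper_width: -0.1
```

Request:
play_rows([
  [2, 1, 0],
  [2, 1, 0],
  [2, 1, 0],
], turn=[0, 0, 0])

```text
clock: 4.75
position: [493.2, 114.3, 101.1]
ee_rot: [0.53, 0.848, -0.003, 0.001]
contact_force: [-10.6, -2.8, 8.3]
gripper_width: -0.3
```

Request:
play_rows([
  [-18, -9, 0],
  [-25, -12, 20],
  [-20, -10, 45],
  [-10, -5, 45],
  [0, 0, 30],
  [0, 0, 0],
  [0, 0, 0],
  [0, 0, 0],
  [0, 0, 0],
  [0, 0, 0],
], turn=[0, 0, 0, 0, 0, 0, 0, 0, 0, 0])

```text
clock: 5.75
position: [427.5, 83.0, 245.7]
ee_rot: [0.529, 0.849, 0.008, 0.008]
contact_force: [0.3, -0.2, 0.2]
gripper_width: -0.0
```

```bash
python3 - <<'E'
from h import *
print(arm.read_state()["position"])
rgb,d=eyes.get_image("top"); v,u=np.mgrid[0:480,0:640]
W=px2w("top",np.c_[u.ravel(),v.ravel()],d.ravel()).reshape(480,640,3)
save("pics/t2.png",cv2.resize(rgb[190:390,240:480],None,fx=3,fy=3))
C=np.array([505.4,188.5]);a=0.459;bx=np.array([np.cos(a),np.sin(a)]);by=np.array([-bx[1],bx[0]])
p=W[(W[...,2]>110)&(W[...,2]<160)&(u>250)&(u<460)&(v>190)&(v<400)]
q=np.c_[(p[:,:2]-C)@bx,(p[:,:2]-C)@by,p[:,2]]
q=q[(q[:,0]<-46)&(q[:,0]>-220)&(abs(q[:,1])<110)]
ang=np.arctan2(-(q[:,0]+36+0),84-q[:,1]); print(len(q),q[np.argsort(q[:,0])][::max(1,len(q)//12)].round(),np.percentile(ang,[50,90,98]))
E
```

```text
[427.4727059   83.01791436 245.70323687]
1378 [[-109.  -68.  142.]
 [ -94.  -54.  142.]
 [ -86.  -24.  140.]
 [ -81.  -54.  143.]
 [ -76.  -61.  141.]
 [ -72.  -69.  142.]
 [ -69.  -78.  140.]
 [ -65.  -19.  139.]
 [ -61.   32.  142.]
 [ -57.   23.  138.]
 [ -54.  -42.  141.]
 [ -50.   13.  141.]
 [ -46.   36.  141.]] [0.31470113 0.44857614 0.52055905]
```

View pics/t2.png

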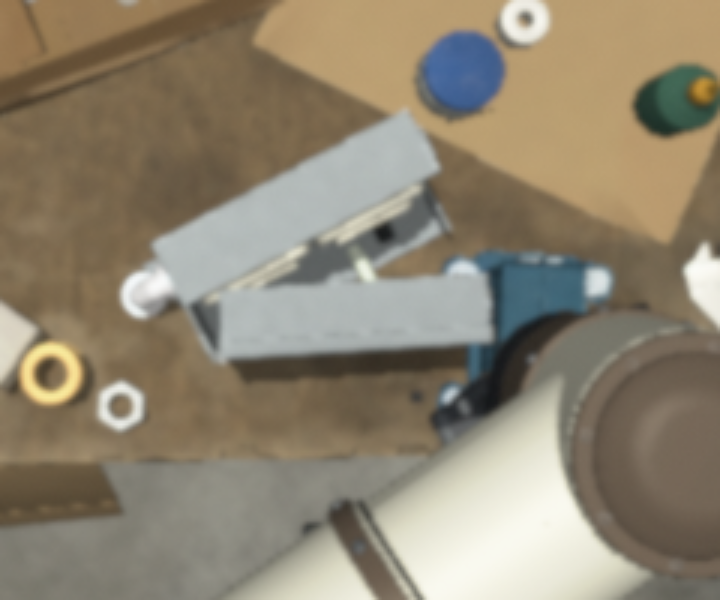

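The door stands ajar at about 0.43–0.5 rad, with its free end at crop (492,310). There is open space behind its flange, so I'll work out the arc for pushing it open from inside.

```bash
cat > plan.py <<'E'
import numpy as np
C=np.array([505.4,188.5]);a=0.459;bx=np.array([np.cos(a),np.sin(a)]);by=np.array([-bx[1],bx[0]])
def fp(phi,r,gap=0):
    d=np.array([-np.sin(phi),-np.cos(phi)]); n=np.array([np.cos(phi),-np.sin(phi)])
    s=37+11*np.cos(phi)+14.5*np.sin(phi)+gap
    b=np.array([-36,84])+r*d+s*n
    return C+b[0]*bx+b[1]*by
E
python3 - <<'E'
from plan import *
print("pre",fp(.43,145,12).round())
p=None
for i,f in enumerate(np.arange(.43,1.66,.1)):
    q=fp(f,145-30*(f-.43)/1.07); print(round(f,2),q.round(1),None if p is None else (q-p).round(1),round(np.hypot(*q))); p=q
E
```

```text
pre [505. 105.]
0.43 [493.1 104.5] None 504
0.53 [479.5 102.2] [-13.6  -2.3] 490
0.63 [465.8 101.2] [-13.7  -1. ] 477
0.73 [452.2 101.6] [-13.6   0.3] 463
0.83 [438.8 103.2] [-13.4   1.6] 451
0.93 [425.7 106.1] [-13.1   2.9] 439
1.03 [413.  110.2] [-12.7   4.1] 427
1.13 [400.9 115.6] [-12.1   5.4] 417
1.23 [389.5 122.1] [-11.4   6.5] 408
1.33 [378.9 129.6] [-10.6   7.6] 400
1.43 [369.2 138.2] [-9.7  8.5] 394
1.53 [360.6 147.6] [-8.6  9.4] 390
1.63 [353.1 157.7] [-7.5 10.1] 387
```

Request:
play_rows([
  [37, 11, 0],
  [36, 11, 0],
  [0, 0, -20],
  [0, 0, 0],
], turn=[0, 0, 0, 0])

```text
clock: 6.2
position: [502.2, 105.3, 222.0]
ee_rot: [0.529, 0.849, 0.006, 0.007]
contact_force: [-0.6, -1.6, -0.8]
gripper_width: -0.2
```

Request:
play_rows([
  [2, 0, -20],
  [0, 0, -28],
  [0, 0, -28],
  [0, 0, -22],
  [0, 0, 0],
], turn=[0, 0, 0, 0, 0])

```text
clock: 6.7
position: [505.0, 105.2, 123.2]
ee_rot: [0.528, 0.849, 0.007, 0.008]
contact_force: [-0.5, 0.7, -0.6]
gripper_width: 0.1
```

Request:
play_rows([
  [-8, 0, -3],
  [-8, -1, 0],
  [-8, -1, 0],
  [-8, -1, 0],
  [-8, 0, 0],
  [-8, 0, 0],
], turn=[0, 0, 0, 0, 0, 0])

```text
clock: 7.3
position: [456.5, 103.0, 125.6]
ee_rot: [0.527, 0.85, 0.011, 0.012]
contact_force: [0.9, -0.2, -0.4]
gripper_width: -0.2
```

Request:
play_rows([
  [-7, 0, -4],
  [-7, 1, -2],
  [-7, 1, -1],
  [-7, 1, -1],
  [-7, 2, 0],
  [-7, 2, 0],
], turn=[0, 0, 0, 0, 0, 0])

```text
clock: 7.9
position: [410.6, 110.3, 117.6]
ee_rot: [0.527, 0.85, 0.011, 0.012]
contact_force: [0.7, -1.0, 0.4]
gripper_width: 0.0
```

```bash
python3 - <<'E'
from h import *
print(arm.read_state()["position"],arm.read_state()["contact_force"])
rgb,d=eyes.get_image("top")
w,_=eyes.get_image("wrist")
a=cv2.resize(rgb[240:390,260:460],(400,300)); b=cv2.resize(w,(400,300))
save("pics/t3.png",np.hstack([a,b]))
E
```

```text
[410.61146789 110.26611122 117.57379968] [ 0.67693061 -0.96883232  0.44947674]
```

View pics/t3.png

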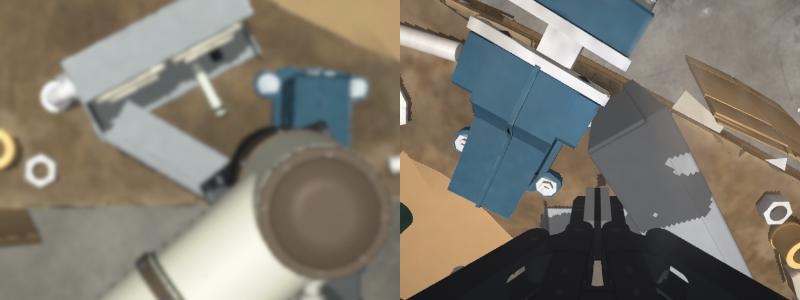

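The door is at about 1.05 rad and has cleared the vice. The spring pusher rod stands out of the box, its tip at left-panel pixel (222,113).

Request:
play_rows([
  [-7, 3, 0],
  [-7, 3, 0],
  [-7, 4, 0],
  [-6, 4, 0],
  [-6, 4, 0],
  [-6, 5, 0],
  [-6, 5, 0],
  [-5, 5, 0],
], turn=[0, 0, 0, 0, 0, 0, 0, 0])

```text
clock: 8.8
position: [355.4, 144.9, 117.2]
ee_rot: [0.527, 0.85, 0.01, 0.011]
contact_force: [-0.3, -0.2, 0.0]
gripper_width: -0.1
```

Request:
play_rows([
  [-2, 3, 0],
  [0, 0, 0],
  [6, -10, 0],
  [10, -15, 15],
  [10, -10, 45],
  [20, -10, 45],
  [35, 0, 20],
  [35, -10, 0],
  [0, 0, 0],
], turn=[0, 0, 0, 0, 0, 0, 0, 0, 0])

```text
clock: 9.7
position: [474.2, 92.8, 249.4]
ee_rot: [0.525, 0.851, 0.013, 0.014]
contact_force: [-1.2, 0.2, -0.5]
gripper_width: -0.1
```

```bash
python3 - <<'E'
from h import *
from plan import C,bx,by
print(arm.read_state()["position"])
rgb,d=eyes.get_image("top"); v,u=np.mgrid[0:480,0:640]
W=px2w("top",np.c_[u.ravel(),v.ravel()],d.ravel()).reshape(480,640,3)
q=np.concatenate([(W[...,:2]-C)@np.c_[bx,by],W[...,2:]],2)
r=(abs(q[...,0]+150)<80)&(abs(q[...,1]-60)<60)&(q[...,2]>125)&(q[...,2]<150)
p=q[r]; print("door",len(p)); 
if len(p)>20: print(cv2.boxPoints(cv2.minAreaRect(p[:,:2].astype(np.float32))).round(), cv2.minAreaRect(p[:,:2].astype(np.float32)))
r=(q[...,0]>-90)&(q[...,0]<-8)&(abs(q[...,1])<85)&(q[...,2]>10)&(q[...,2]<135); p=q[r]
print("inside",len(p)); print(p[np.argsort(p[:,0])][:60:3].round())
s,_=eyes.get_image("side")
save("pics/t4.png",np.hstack([cv2.resize(rgb[230:380,260:460],(400,300)),cv2.resize(s[130:310,260:500],(400,300))]))
E
```

```text
[474.22290163  92.75963237 249.38089341]
door 164
[[-85.  88.]
 [-84.  46.]
 [-69.  46.]
 [-70.  89.]] ((-77.26620483398438, 67.08391571044922), (14.900518417358398, 42.59653091430664), 1.5681140422821045)
inside 401
[[-81. -72.  12.]
 [-79. -82.  18.]
 [-77. -31.  23.]
 [-77. -83.  18.]
 [-76. -72.  13.]
 [-75. -27.  25.]
 [-75. -84.  17.]
 [-74. -74.  12.]
 [-74. -82.  22.]
 [-73. -81.  16.]
 [-72. -31.  23.]
 [-72. -79.  13.]
 [-72. -83.  22.]
 [-71. -24.  24.]
 [-71. -22.  21.]
 [-70. -80.  15.]
 [-70. -30.  24.]
 [-69. -78.  16.]
 [-68. -23.  27.]
 [-68. -26.  24.]]
```

View pics/t4.png

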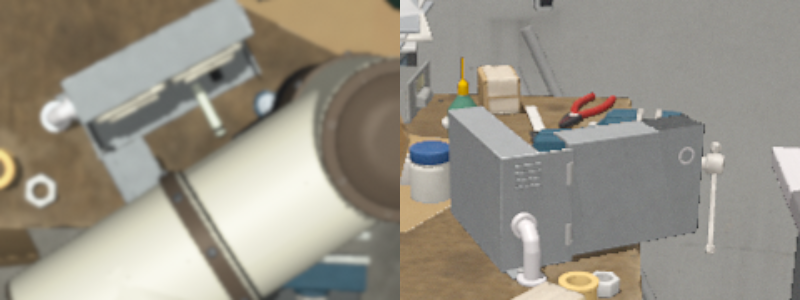

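The door stands at about 1.57 rad, its top edge running parallel to the box's x axis, and the bystanders are in place. The rod sits low, at z about 24. Next I go in front of the right rocker.

Request:
play_rows([
  [-3, 16, 0],
  [-3, 16, 0],
  [0, 0, -40],
  [0, 0, -40],
  [0, 0, -40],
  [0, 0, -25],
  [0, 0, 0],
  [0, 0, 0],
], turn=[0, 0, 0, 0, 0, 0, 0, 0])

```text
clock: 10.6
position: [457.1, 126.6, 99.8]
ee_rot: [0.522, 0.853, 0.012, 0.012]
contact_force: [1.0, 1.0, 0.3]
gripper_width: 0.0
```

```bash
python3 - <<'E'
from h import *
from plan import C,bx,by
s=arm.read_state()
def b(s): p=s["position"]; return np.round([(p[:2]-C)@bx,(p[:2]-C)@by,p[2]],1)
print(b(s),s["contact_force"])
rgb,d=eyes.get_image("wrist"); P=eyes.camera_params("wrist")
X=[np.r_[C+x*bx+y*by,z] for x,y,z in [(-12,-41,100),(-15,-67,109),(-15,-15,109),(-36,84,140)]]
print(w2px("wrist",X,P).round())
for p in w2px("wrist",X,P): cv2.circle(rgb,tuple(int(x) for x in p),5,(255,0,0),1)
save("pics/w5.png",rgb)
E
```

```text
[-70.7 -34.   99.8] [0.97837801 0.97096088 0.29971308]
[[300. 439.]
 [237. 449.]
 [363. 451.]
 [663. 474.]]
```

View pics/w5.png

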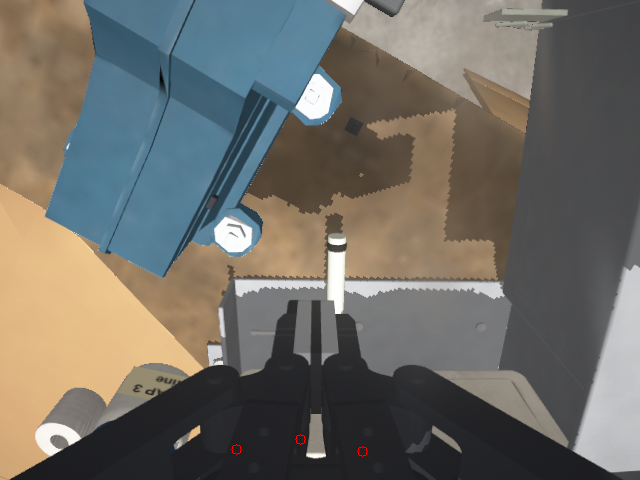

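Request:
play_rows([
  [12, 1, -3],
  [12, 2, -2],
  [10, 4, -2],
  [2, 1, 0],
  [1.8, 0.9, 0],
  [1.8, 0.9, 0],
], turn=[0, 0, 0, 0, 0, 0])

```text
clock: 11.25
position: [503.9, 139.3, 97.5]
ee_rot: [0.522, 0.853, 0.018, 0.015]
contact_force: [0.4, 0.9, -0.0]
gripper_width: 0.3
```

Request:
play_rows([
  [1.8, 0.9, 0],
  [1.8, 0.9, 0],
], turn=[0, 0])

```text
clock: 11.45
position: [506.7, 140.5, 97.3]
ee_rot: [0.522, 0.852, 0.017, 0.014]
contact_force: [-2.6, -0.9, 1.0]
gripper_width: -0.4
```

Request:
play_rows([
  [1.8, 0.9, 0],
  [1.8, 0.9, 0],
], turn=[0, 0])

```text
clock: 11.65
position: [507.9, 141.0, 96.9]
ee_rot: [0.523, 0.852, 0.014, 0.013]
contact_force: [-6.3, -1.6, 4.6]
gripper_width: -0.1
```

Request:
play_rows([
  [1.8, 0.9, 0],
  [1.8, 0.9, 0],
  [1.8, 0.9, 0],
], turn=[0, 0, 0])

```text
clock: 11.95
position: [508.0, 140.6, 96.2]
ee_rot: [0.523, 0.852, 0.008, 0.009]
contact_force: [-5.7, -1.8, 5.2]
gripper_width: -0.0
```

Request:
play_rows([
  [2.7, 1.3, 0],
  [2.7, 1.3, 0],
  [2.7, 1.3, 0],
], turn=[0, 0, 0])

```text
clock: 12.25
position: [508.1, 140.0, 95.1]
ee_rot: [0.524, 0.852, -0.001, 0.004]
contact_force: [-7.0, -3.2, 4.5]
gripper_width: 0.2
```

Request:
play_rows([
  [-20, -10, 0],
  [-22, -11, 0],
  [-22, -11, 5],
  [0, 0, 30],
  [0, 0, 30],
  [-9, 18, 5],
  [-9, 18, 0],
  [-9, 18, 0],
  [-8, 17, 0],
  [0, 0, 0],
  [0, 0, 0],
], turn=[0, 0, 0, 0, 0, 0, 0, 0, 0, 0, 0])

```text
clock: 13.35
position: [411.0, 184.6, 170.1]
ee_rot: [0.523, 0.852, 0.009, 0.007]
contact_force: [-0.2, 0.3, -0.7]
gripper_width: -0.3
```

```bash
python3 - <<'E'
from h import *
from plan import C,bx,by
s=arm.read_state(); p=s["position"]
print(np.round([(p[:2]-C)@bx,(p[:2]-C)@by,p[2]],1),s["contact_force"])
rgb,d=eyes.get_image("wrist"); P=eyes.camera_params("wrist"); np.savez("w6.npz",rgb=rgb,d=d)
v,u=np.mgrid[0:480,0:640]
W=px2w("wrist",np.c_[u.ravel(),v.ravel()],d.ravel(),P=P).reshape(480,640,3)
q=np.concatenate([(W[...,:2]-C)@np.c_[bx,by],W[...,2:]],2)
for lo,hi in [(-62,-45),(-45,-20),(20,45),(45,62)]:
    print("y",lo,hi)
    for z0 in range(54,114,6):
        r=(q[...,0]>-40)&(q[...,0]<10)&(q[...,1]>lo)&(q[...,1]<hi)&(abs(q[...,2]-z0)<3)&(d>0)
        print(z0,r.sum(),np.median(q[r][:,0]).round(1) if r.sum()>10 else None,end="; ")
    print()
save("pics/w6.png",rgb)
E
```

```text
[-86.4  38.3 170.1] [-0.18714393  0.32359368 -0.6645692 ]
y -62 -45
54 12 -12.0; 60 134 -12.0; 66 146 -11.2; 72 150 -10.6; 78 151 -10.0; 84 154 -9.8; 90 160 -9.8; 96 170 -9.5; 102 183 -9.2; 108 249 -8.6; 
y -45 -20
54 27 -12.4; 60 199 -12.3; 66 210 -11.5; 72 230 -10.9; 78 227 -10.2; 84 235 -9.8; 90 242 -9.4; 96 155 -9.6; 102 111 -9.5; 108 61 -9.2; 
y 20 45
54 0 None; 60 0 None; 66 0 None; 72 0 None; 78 0 None; 84 0 None; 90 0 None; 96 0 None; 102 0 None; 108 0 None; 
y 45 62
54 0 None; 60 0 None; 66 0 None; 72 0 None; 78 0 None; 84 0 None; 90 0 None; 96 0 None; 102 0 None; 108 0 None;
```

View pics/w6.png

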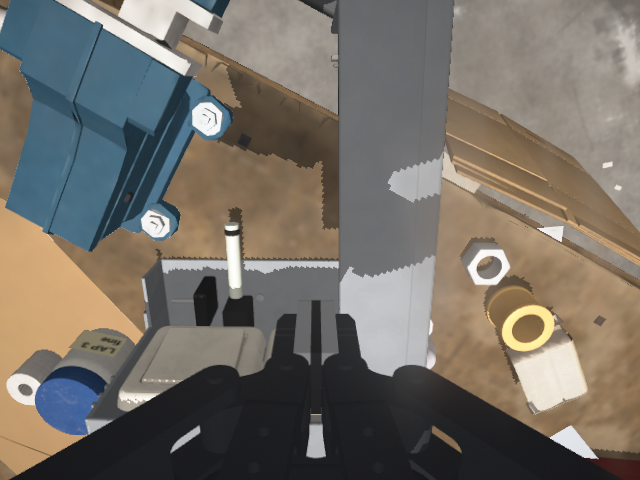

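Request:
play_rows([
  [0, 0, 35],
  [0, 0, 35],
  [5, -25, 0],
  [5, -25, 0],
  [0, 0, 0],
  [0, 0, 0],
  [0, 0, 0],
], turn=[0, 0, 0, 0, 0, 0, 0])

```text
clock: 14.1
position: [423.3, 129.4, 242.2]
ee_rot: [0.526, 0.85, 0.009, 0.008]
contact_force: [0.1, 0.8, -0.1]
gripper_width: -0.0
```

```bash
python3 - <<'E'
from h import *
from plan import C,bx,by
s=arm.read_state(); print(s["position"],s["contact_force"],abs(s["joint_vel"]).max())
rgb,d=eyes.get_image("wrist"); P=eyes.camera_params("wrist")
v,u=np.mgrid[0:480,0:640]
W=px2w("wrist",np.c_[u.ravel(),v.ravel()],d.ravel(),P=P).reshape(480,640,3)
q=np.concatenate([(W[...,:2]-C)@np.c_[bx,by],W[...,2:]],2)
for n,c in [("right",-41),("left",41)]:
  for z0,z1 in [(58,78),(86,106)]:
    r=(q[...,0]>-30)&(q[...,0]<5)&(abs(q[...,1]-c)<22)&(q[...,2]>z0)&(q[...,2]<z1)
    if r.sum()>60: print(n,z0,r.sum(),np.polyfit(q[r][:,2],q[r][:,0],1).round(3))
r=(abs(q[...,2]-140)<6)&(q[...,0]<-60)&(q[...,0]>-230)&(q[...,1]>20); print("door",r.sum())
if r.sum()>50: print(cv2.boxPoints(cv2.minAreaRect(q[r][:,:2].astype(np.float32))).round())
eyes.get_image("top")
W0=np.load("W0.npy")
for t in ["jar","roller","little_box","bush","nut","oiler"]:
    k=find_in("top",t); print(t,[(round(x["score"],2),np.round(x["bbox"][:2])) for x in k[:2]])
E
```

```text
[423.31604196 129.39392124 242.22650678] [ 0.07129225  0.82229074 -0.0827443 ] 0.007276679598916828
right 58 520 [  0.107 -18.318]
right 86 247 [  0.02  -11.097]
left 58 577 [-0.02  -8.327]
left 86 620 [-0.17   4.959]
door 17574
[[-206.   87.]
 [-205.   44.]
 [ -59.   48.]
 [ -60.   91.]]
jar [(0.68, array([394., 215.]))]
roller [(0.53, array([414., 197.])), (0.33, array([331., 327.]))]
little_box []
bush [(0.49, array([257., 316.]))]
nut []
oiler [(0.54, array([363., 264.]))]
```

```bash
python3 -c "
from bench import arm
print(arm.job_done())"
```

```text
the job is handed in; nothing more can be done
None
```

The bench supply's right-hand switch is off, the door is wide open, and I handed the job in at about 14 s of the 58 s allowed. No verdict came back.

**What I did:** I pressed the door by its mark until the catch let go, at about 11–14 N measured on the tool. From behind its flange I swung it open, then pressed the right rocker's upper half to its stop at about 9 N. The arm then moved clear, with the fingertips at z = 242 mm.

**Last checks that agree:**
- **Door:** it stands at about 1.6 rad, from the wrist camera's depth image.
- **Right rocker:** the upper half is upright (slope 0.02) and the lower half stands out (0.107), so it is off.
- **Left rocker:** it shows the opposite pattern (upper half -0.17, lower half -0.02), so it is still on.
- **Arm:** it had almost stopped (fastest joint 0.007 rad/s) and the contact force was about 0.8 N, no more than noise.

**Bystanders:** in the last top picture the jar, roller and bush were found within about 3 pixels of where they started. That search missed the little box and the nut, and its "oiler" at (363,264) lies on the switch box, so it is a false hit. An earlier wrist picture after the switch press showed the little box, nut, bush, jar and roller standing undisturbed. The oiler was never near the arm's low path, but I did not recheck it after pressing the switch.

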